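Close the storage jars with their own lids

ROBOT

A 6-joint arm with a two-finger parallel gripper is mounted at the origin on a cart in front of the work surface, level with it; the furniture and walls round the work are solid. World frame = base frame: x ahead of the robot, y to its left, z up, the work surface at z = 0. Lengths are in mm, angles in rad, forces in N, time in s.
With the tool pointing down it reaches from about 275 to 750 mm from the base axis. Payload 10.2 kg.
Tool frame: the origin (TCP) lies at the centre of the arm's flange, where the gripper is bolted on; the fingertips stand 173 mm ahead of it and the grasp point (between the pads) lies 155 mm ahead of it; z points along the fingers, y is the line along which they close (so a half turn about z gives the same grasp; the last joint's range is limited). The gripper opens to 85 mm and grips with 20 to 120 N. Pads are 22 mm wide; open, the fingers measure 114 mm over their backs; the gripper's body (76 mm by 85 mm) begins 54 mm behind the grasp point. The pads swing forward as they close: fully open they stand 13 mm farther back than shut.
Start: joints at [-1.351, 0.313, 1.498, -0, 1.331, -0.223], TCP at [224.936, -474.38, 404.694] pointing down, gripper open.
Joint ranges: [-2.94, 2.94], [-0.97, 2.17], [0.19, 2.56], [-1.23, 4.37], [0.02, 3.11], [-2.88, 2.88]. Speed limits (rad/s): [2.39, 2.39, 3.01, 3.14, 3.14, 3.14].

INTERFACE

Orientations are given as a unit quaternion [w, x, y, z].
In Python, from rig import ctrl gives the robot as it stands.
- The arm moves only by the tool send_path, called after "Request:" as name(argument=value, ...), one argument or row to a line, values as JSON. Schema: {"type":"object","properties":{"motion":{"type":"array","items":{"type":"array","items":{"type":"number"},"minItems":6,"maxItems":6},"minItems":1,"maxItems":8},"finger_gap":{"type":"number"},"squeeze":{"type":"number"},"only":{"type":"string"},"quiet":{"type":"boolean"},"lines":{"type":"string"}},"required":["motion"],"additionalProperties":false}. motion is a list of rows, 1 to 8 of them, each of 6 numbers: dx, dy, dz in m, then a rotation vector rx, ry, rz in units of 0.25 rad; each row is the pose to reach, as a shift and turn from the pose commanded when the call began, along the tool's axes at that moment; what a row does not reach only later rows make up. A row lasts 1/10 s, in which the tool goes at most 50 mm and 0.15 rad, less where a joint would pass 70% of its speed; a pose out of reach is approached as far as the arm can. finger_gap is the opening from 0.0 (shut) to 1.0 (fully open), set as the call begins (left out keeps the last). The fingers move at their own pace and stop on an object; squeeze is the grip in N (left out, the last holds). Time passes only in rows, so rows that do not move let the fingers close. The tool returns the time, the measured TCP pose, the force, the opening and the grip force at its end. only (a regular expression) keeps the lines of the reply that match it, lines (a string "A,B") keeps lines A to B, and quiet returns only ok. Input that does not fit is refused with a message, and nothing moves.
- ctrl.sense(): the state, without advancing time (a new reading comes with each control period).
- ctrl.capture(name): name is "scene" or "side" or "wrist"; returns the picture (384x512x3 uint8, red, green, blue); there is no depth.
- ctrl.calibration(name): a dict with "fx", "fy", "cx", "cy" (pixels), "position" and "attitude" of the camera in the world. Camera axes: x right, y down, z forward; pixel columns grow to the right and rows downward; lengths in mm; the calibration is good to about 2 mm. The wrist camera is an equidistant fisheye: a pixel r from the principal point sees the ray r / f radians off the axis. A picture is of the moment at which its call begins: read the wrist's pose just before it. calibration takes no time and is no camera call; for the wrist camera it gives the pose at the moment of the call.
- ctrl.finish_job(): hands the job in; it is judged then, once.
The state is a dict: "time_s": time; "joints": joint angles; "dq": joint speeds; "tau": joint torques, N m; "eef_pos": TCP position; "ee_rot": TCP orientation; "force": force on the tool from outside, world axes, zero at the start; "wrist_torque": the same for the moment, N m; "grip_width": opening from 0.0 (shut) to 1.0 (fully open); "grip_force": force on a finger pad.
Only numpy, scipy, OpenCV 4.12 (cv2) and the standard library are available. Lean on these libraries where they do the work, as an engineer would, in place of code of your own. Each camera call takes 0.05 s, during which the arm holds its last target. There are 200 camera calls.

TASK

Three stoneware storage jars have been left open and their three wooden lids lie about on the worktop. Put each lid on the jar it fits, by size, so that it sits flat on the rim with its plug inside the mouth; leave the jars, and everything else, standing where they are.

Things in the scene. Friction and masses are not known exactly. Their poses are not given: they have to be found in the camera images.
- jar_small: The small one of three open jars: plain round grey stoneware jar without a lid, upright, loose, outside diameter 58 mm, height 56 mm, wall 6 mm, mouth (open top) 46 mm across, inner floor 8 mm up. Origin: centre of the underside, on the worktop; z up along the jar's axis.
- jar_medium: The medium one of three open jars: plain round grey stoneware jar without a lid, upright, loose, outside diameter 78 mm, height 68 mm, wall 6 mm, mouth (open top) 66 mm across, inner floor 8 mm up. Origin: centre of the underside, on the worktop; z up along the jar's axis.
- jar_large: The large one of three open jars: plain round grey stoneware jar without a lid, upright, loose, outside diameter 100 mm, height 80 mm, wall 6 mm, mouth (open top) 88 mm across, inner floor 8 mm up. Origin: centre of the underside, on the worktop; z up along the jar's axis.
- lid_small: The small of three loose wooden lids, lying plug down: plug 32 mm across, 10 mm deep; above it a disc 64 mm across, 9 mm thick; on top an upright cylindrical knob 22 mm across, 30 mm tall (49 mm in all). Fits the small jar with 7 mm play all round; seated, the disc lies on the rim and its origin is 46 mm above the jar's. About 50 g. Origin: centre of the plug's underside; z up.
- lid_medium: The medium of three loose wooden lids, lying plug down: plug 52 mm across, 10 mm deep; above it a disc 84 mm across, 9 mm thick; on top an upright cylindrical knob 22 mm across, 30 mm tall (49 mm in all). Fits the medium jar with 7 mm play all round; seated, the disc lies on the rim and its origin is 58 mm above the jar's. About 70 g. Origin: centre of the plug's underside; z up.
- lid_large: The large of three loose wooden lids, lying plug down: plug 74 mm across, 10 mm deep; above it a disc 106 mm across, 9 mm thick; on top an upright cylindrical knob 22 mm across, 30 mm tall (49 mm in all). Fits the large jar with 7 mm play all round; seated, the disc lies on the rim and its origin is 70 mm above the jar's. About 100 g. Origin: centre of the plug's underside; z up.
- closed_jar: A jar of the same set that already has its lid on: grey stoneware, 72 mm across, 68 mm tall, with the wooden lid (disc 78 mm) and 22 mm knob in all 107 mm tall. Not part of the job, to be left alone. Origin: centre of the underside; z up.
- jam_jar: A filled jam jar, 62 mm across, 99 mm tall, closed by a screw cap; to be left alone. Origin: centre of the underside; z up.
- used_mug: A white mug with dark spots and a handle, 82 mm across its body, 117 mm with the handle, 91 mm tall; to be left alone. Origin: under the middle of its overall length (the mug's axis is 18 mm to +y of it, the handle points to -y); z up.
- pepper_mill: A wooden pepper mill, 58 mm across, 170 mm tall, standing behind the work; to be left alone. Origin: centre of the underside; z up.

How it is judged:
By the outcome, as a careful person would: the job done as asked, in the order asked, and still so for the second after the job is handed in, with the robot touching nothing.
It also fails if it takes over 96 s, if anything falls off the work surface, if the arm or the gripper's body presses on something with over 40 N, if the wrist force passes 120 N, or if a joint passes its speed limit or range.

## Working session

There is one attempt and no reset: what is moved stays moved. The work goes in short steps, Python scripts to look and compute and a tool call to move; the robot and the scene stay as the last step left them, time stands still between calls to the robot, and variables do not carry over. Pictures are saved under pics/ and viewed, at most 14 in all, crops included, and the job is handed in when it is done.

```bash
ls; mkdir -p pics; python3 - <<'E'
from rig import ctrl
import cv2
for n in ("scene","side","wrist"):
    c=ctrl.calibration(n);print(n,c)
    cv2.imwrite(f"pics/{n}0.png",cv2.cvtColor(ctrl.capture(n),cv2.COLOR_RGB2BGR))
print(ctrl.sense())
E
```

```text
pics
rig.py
scene {'fx': 434.62345555040497, 'fy': 434.62345555040497, 'cx': 262.5042903512678, 'cy': 187.9735501396374, 'position': array([-630.23502322, -644.51449094,  805.67430035]), 'attitude': array([-0.43068597,  0.74359491, -0.44443118,  0.2530951 ])}
side {'fx': 389.7022985455014, 'fy': 389.7022985455014, 'cx': 253.72246354715904, 'cy': 194.23487753330545, 'position': array([-659.74528974,  136.92220585,  757.86799021]), 'attitude': array([ 0.32873134, -0.57169817,  0.65786236, -0.36374995])}
wrist {'fx': 297.3186396354542, 'fy': 297.3186396354542, 'cx': 252.55104874282742, 'cy': 189.7262520455025, 'position': array([ 290.61975206, -442.90268173,  373.78851202]), 'attitude': array([ 0.12236462,  0.83621299, -0.52887771, -0.07786593])}
{'time_s': 0.15, 'joints': array([-1.35141535e+00,  3.13324697e-01,  1.49826526e+00, -5.55306227e-06,
        1.33099358e+00, -2.23421888e-01]), 'dq': array([-0.00047254, -0.00262164, -0.00403604, -0.00055576,  0.00138041,
       -0.00023768]), 'tau': array([ 1.72807493e-03, -4.12370968e+01, -2.59796065e+01, -1.86016600e-04,
        3.24095694e-03, -3.36776520e-05]), 'eef_pos': array([ 224.92098152, -474.34977943,  404.26378913]), 'ee_rot': array([-4.95443427e-04,  9.75590392e-01,  2.19597679e-01, -1.69573532e-06]), 'force': array([ 0.02855889, -0.29649188, -0.31822633]), 'wrist_torque': array([-0.06368066, -0.02155425, -0.03493968]), 'grip_force': 0.0, 'grip_width': 0.9983731272766664}
```
View pics/scene0.png

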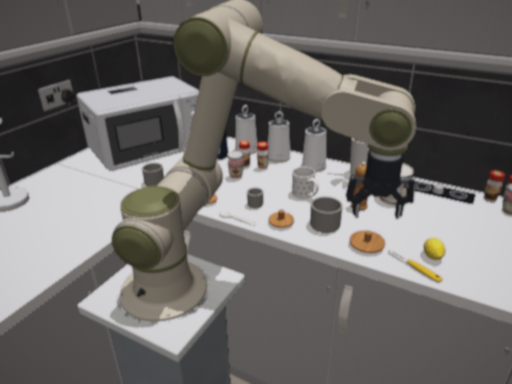

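View pics/side0.png

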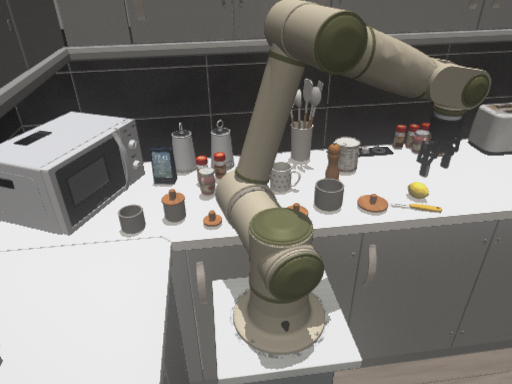

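View pics/wrist0.png

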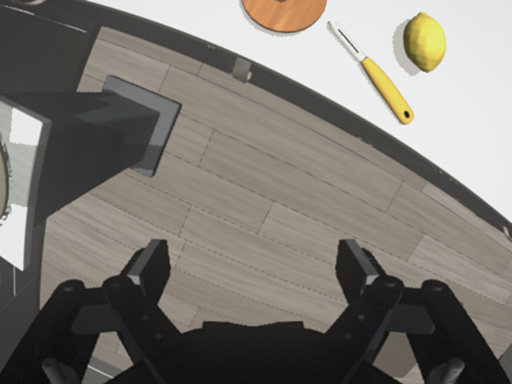

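The scene image shows the large lid knob at (367,237), another lid at (281,215) and the large jar rim at (326,206). The small jar rim is at (255,193) and the medium jar rim at (153,169). The side image shows the small lid at (213,214), the closed jar at (174,200), the medium jar rim at (131,213), the large jar rim at (329,187) and the large lid knob at (373,198). The wrist image shows part of the large lid at its top edge. I'll compute rough positions from these.

```bash
cat > h.py <<'E'
from rig import ctrl
import numpy as np, cv2
from scipy.spatial.transform import Rotation as R
def rot(q): return R.from_quat(np.roll(q,-1))
def plane(name,uv,z,c=None):
    c=c or ctrl.calibration(name)
    a=(uv[0]-c["cx"])/c["fx"]; b=(uv[1]-c["cy"])/c["fy"]
    if name=="wrist":
        t=np.hypot(a,b); s=np.sin(t)/t if t>0 else 1; d=np.array([a*s,b*s,np.cos(t)])
    else: d=np.array([a,b,1.])
    d=rot(c["attitude"]).apply(d); p=c["position"]
    return (p+d*(z-p[2])/d[2])[:2].round(1)
def project(P,c):  # wrist fisheye
    v=rot(c["attitude"]).inv().apply(np.asarray(P,float)-c["position"])
    t=np.arctan2(np.hypot(v[0],v[1]),v[2]); n=np.hypot(v[0],v[1])
    return np.array([c["cx"]+c["fx"]*t*v[0]/n,c["cy"]+c["fy"]*t*v[1]/n])
def snap(name,file):
    c=ctrl.calibration(name); im=cv2.cvtColor(ctrl.capture(name),cv2.COLOR_RGB2BGR)
    cv2.imwrite("pics/"+file+".png",im); return c,im
def togo(x,y,z,yaw=None):  # shift in tool axes; yaw = angle of tool y axis mod pi
    s=ctrl.sense(); r=rot(s["ee_rot"]); print("tool-axes",r.inv().apply(np.array([x,y,z])-s["eef_pos"]).round(1), "y-axis",r.apply([0,1,0]).round(3))
E
python3 - <<'E'
from h import *
for n,uv,z in [("scene",(367,237),49),("side",(373,198),49),("scene",(281,213),49),("side",(296,207),49),("side",(212,214),49),("scene",(207,192),49),
 ("scene",(326,206),80),("side",(329,187),80),("scene",(255,193),56),("scene",(153,169),68),("side",(131,212),68),("side",(173,192),107),("scene",(304,175),91),("side",(281,170),91),("side",(207,172),99),("scene",(236,157),99),("side",(334,147),170)]:
    p=plane(n,uv,z); print(n,uv,z,p,round(float(np.hypot(*p))))
s=ctrl.sense(); c=ctrl.calibration("wrist"); r=rot(s["ee_rot"])
print("cam in tool",r.inv().apply(c["position"]-s["eef_pos"]),"axis",r.inv().apply(rot(c["attitude"]).apply([0,0,1])), r.as_matrix().round(2))
E
```

```text
scene (367, 237) 49 [ 408.7 -420.3] 586
side (373, 198) 49 [ 409.9 -402.6] 575
scene (281, 213) 49 [ 405.2 -143.7] 430
side (296, 207) 49 [ 395.7 -131.1] 417
side (212, 214) 49 [397.4 146.5] 424
scene (207, 192) 49 [403.6 138.3] 427
scene (326, 206) 80 [ 463.5 -270.1] 536
side (329, 187) 80 [ 454.6 -258.8] 523
scene (255, 193) 56 [464.4 -16.3] 465
scene (153, 169) 68 [422.2 390. ] 575
side (131, 212) 68 [420.7 402.9] 583
side (173, 192) 107 [459.2 267.1] 531
scene (304, 175) 91 [ 598.7 -135.8] 614
side (281, 170) 91 [ 583.6 -116. ] 595
side (207, 172) 99 [596.6 153.1] 616
scene (236, 157) 99 [596.4 137.8] 612
side (334, 147) 170 [ 580.  -307.5] 656
cam in tool [72.82678152 -0.21972761 30.41372635] axis [-2.87254119e-01  3.34157289e-04  9.57854352e-01] [[ 0.9   0.43 -0.  ]
 [ 0.43 -0.9   0.  ]
 [ 0.   -0.   -1.  ]]
```

Careful with the scale: shifts go in m and turns go in units of 0.25 rad. That gives: 193 mm is 0.193, 100 mm is 0.1.

Request:
send_path(
  motion=[
    [0.04,0.004,0.02,0,0,0],
    [0.08,0.009,0.04,0,0,0],
    [0.12,0.013,0.06,0,0,0],
    [0.16,0.018,0.08,0,0,0],
    [0.193,0.022,0.1,0,0,0],
    [0.193,0.022,0.1,0,0,0],
    [0.193,0.022,0.1,0,0,0],
  ],
  finger_gap=1.0,
  squeeze=40,
)

```text
time_s: 0.85
eef_pos: [409.0, -411.3, 304.2]
ee_rot: [-0.001, 0.975, 0.22, -0.0]
force: [-0.3, -0.0, 0.4]
grip_width: 0.999
grip_force: 0.0
```

```bash
python3 - <<'E'
from h import *
snap("wrist","w1"); togo(409,-411,300)
E
```

```text
tool-axes [ 0.8 -0.5  4.9] y-axis [ 0.428 -0.904  0.   ]
```

View pics/w1.png

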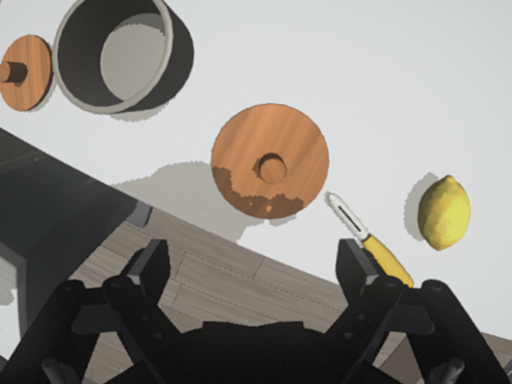

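The large lid's disc is at about (270,160) and its knob top at (275,165). The large jar rim is at the upper left, with its centre near (110,45) and its outline from (53,50) to (165,40). The peeler and lemon are clear of the lid.

```bash
cat >> h.py <<'E'
from scipy.optimize import least_squares
def circle(P):
    P=np.array(P); f=lambda q:np.hypot(P[:,0]-q[0],P[:,1]-q[1])-q[2]
    s=least_squares(f,[*P.mean(0),40],loss="soft_l1",f_scale=1.0); return s.x.round(1),np.abs(s.fun).mean().round(2)
def lid(c,im,near,z=19):
    """disc circle (world) of the wooden blob nearest pixel 'near'"""
    hsv=cv2.cvtColor(im,cv2.COLOR_BGR2HSV); m=cv2.inRange(hsv,(3,90,50),(20,255,255))
    m=cv2.morphologyEx(m,cv2.MORPH_CLOSE,np.ones((5,5)))
    cs=[k for k in cv2.findContours(m,cv2.RETR_EXTERNAL,cv2.CHAIN_APPROX_NONE)[0] if cv2.contourArea(k)>400]
    k=max(cs,key=lambda k:cv2.pointPolygonTest(k,tuple(map(float,near)),True))
    P=[plane("wrist",p,z,c) for p in cv2.convexHull(k)[:,0]]
    return circle(P)
E
python3 - <<'E'
from h import *
c=ctrl.calibration("wrist"); im=cv2.imread("pics/w1.png")
print(lid(c,im,(270,150)), "knob",plane("wrist",(275,165),49,c),"other",lid(c,im,(35,60)))
print("jar",circle([plane("wrist",p,80,c) for p in [(53,50),(63,85),(80,102),(108,113),(140,98),(160,70),(170,35),(165,12)]]))
togo(409,-411,300)
E
```

```text
(array([ 433.7, -417.1,   51.8]), np.float64(0.11)) knob [ 438.6 -416.6] other (array([ 418.1, -141.1,   41.3]), np.float64(0.85))
jar (array([ 473.1, -268.5,   47.2]), np.float64(1.11))
tool-axes [ 0.8 -0.5  4.9] y-axis [ 0.428 -0.904  0.   ]
```

```bash
python3 - <<'E'
from h import *
def pp(P,n):
    c=ctrl.calibration(n); v=rot(c["attitude"]).inv().apply(np.array(P)-c["position"]); return (c["fx"]*v[:2]/v[2]+[c["cx"],c["cy"]])
for n in ("scene","side"):
    c,im=snap(n,n+"1"); big=cv2.resize(im,None,fx=2,fy=2) 
    for (x,y),col in (((436,-417),(0,255,0)),((409,-411),(255,0,0))):
        a=np.linspace(0,6.28,40); L=np.array([pp((x+53*np.cos(t),y+53*np.sin(t),19),n) for t in a])*3
        if n=="scene" and col[1]: x0,y0=(L.mean(0)-[500,300]).astype(int)
        elif col[1]: x0,y0=(L.mean(0)-[500,300]).astype(int)
        if col[1]: out=cv2.resize(im,None,fx=3,fy=3,interpolation=cv2.INTER_CUBIC)
        cv2.polylines(out,[L.astype(int)],True,col,1)
    cv2.imwrite(f"pics/{n}1o.png",out[max(0,y0):y0+600,max(0,x0):x0+800])
E
```

```text
(no output)
```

View pics/scene1o.png

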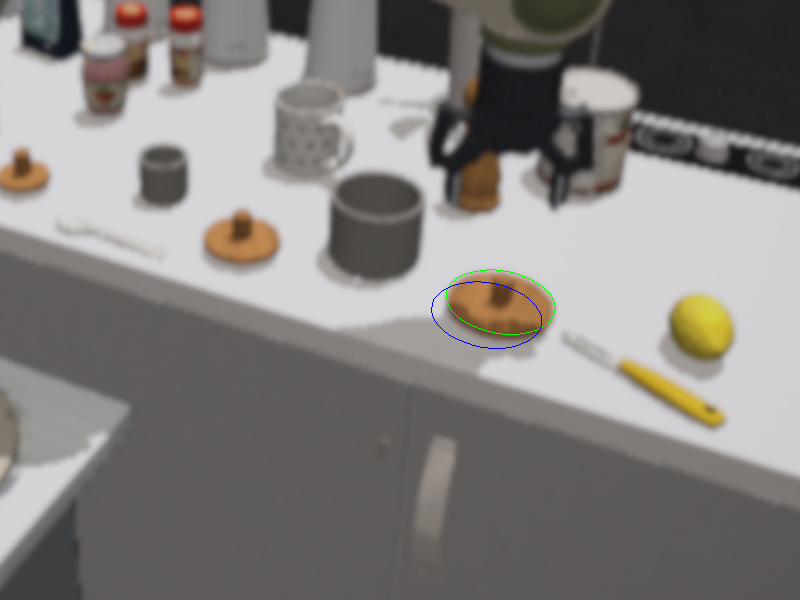

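In the scene crop the green outline (wrist measurement, 436,-417) matches the disc, so the wrist data is good. I'll move over the lid, lower the gripper and look again.

To row units: 21 mm is 0.021, 10 mm is 0.01.

Request:
send_path(
  motion=[
    [0.01,0.008,0.02,0,0,0],
    [0.021,0.017,0.045,0,0,0],
    [0.021,0.017,0.045,0,0,0],
    [0.021,0.017,0.045,0,0,0],
    [0.021,0.017,0.045,0,0,0],
  ],
  finger_gap=1.0,
  squeeze=40,
)

```text
time_s: 1.5
eef_pos: [434.5, -418.3, 261.3]
ee_rot: [0.001, 0.976, 0.219, 0.0]
force: [-0.4, -0.4, -0.3]
grip_width: 0.995
grip_force: 0.0
```

```bash
python3 - <<'E'
from h import *
c,im=snap("wrist","w2"); print(lid(c,im,(250,260)))
s=ctrl.sense(); p=s["eef_pos"]; print(p, project([p[0],p[1],49],c))
E
```

```text
(array([ 434.4, -416.1,   51.7]), np.float64(0.2))
[ 434.53339272 -418.26312468  261.26158111] [252.06504715 216.26011112]
```

View pics/w2.png

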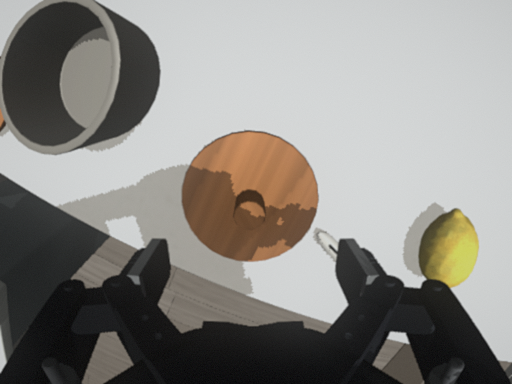

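The knob top at (250,214) is within 2 mm of the predicted grip axis at (252,216). I'll descend and grip.

Request:
send_path(
  motion=[
    [0,0,0.02,0,0,0],
    [0,-0.001,0.04,0,0,0],
    [0,-0.001,0.055,0,0,0],
    [0,-0.001,0.063,0,0,0],
    [0,-0.001,0.063,0,0,0],
    [0,-0.001,0.063,0,0,0],
  ],
  finger_gap=1.0,
  squeeze=40,
)

```text
time_s: 2.15
eef_pos: [434.7, -417.3, 197.5]
ee_rot: [0.001, 0.976, 0.22, 0.0]
force: [-0.4, 0.8, 0.1]
grip_width: 0.997
grip_force: 0.0
```

Request:
send_path(
  motion=[
    [0,0,0,0,0,0],
    [0,0,0,0,0,0],
    [0,0,0,0,0,0],
    [0,0,0,0,0,0],
    [0,0,0,0,0,0],
    [0,0,0,0,0,0],
    [0,0,0,0,0,0],
    [0,0,0,0,0,0],
  ],
  finger_gap=0.0,
  squeeze=40,
)

```text
time_s: 2.95
eef_pos: [434.6, -417.1, 197.0]
ee_rot: [0.0, 0.976, 0.22, 0.0]
force: [-0.6, 0.4, 3.6]
grip_width: 0.243
grip_force: 39.4
```

Request:
send_path(
  motion=[
    [0,0,-0.008,0,0,0],
    [0,0,-0.025,0,0,0],
    [0,0,-0.05,0,0,0],
    [0,0,-0.075,0,0,0],
    [0,0,-0.1,0,0,0],
    [0,0,-0.115,0,0,0],
    [0,0,-0.115,0,0,0],
    [0,0,-0.115,0,0,0],
  ],
)

```text
time_s: 3.75
eef_pos: [434.5, -416.8, 311.1]
ee_rot: [-0.0, 0.976, 0.22, -0.0]
force: [0.2, 0.3, -1.3]
grip_width: 0.248
grip_force: 39.2
```

```bash
python3 - <<'E'
from h import *
c,im=snap("wrist","w3"); s=ctrl.sense(); print(s["eef_pos"])
E
```

```text
[ 434.4220868  -416.83092598  310.4949937 ]
```

View pics/w3.png

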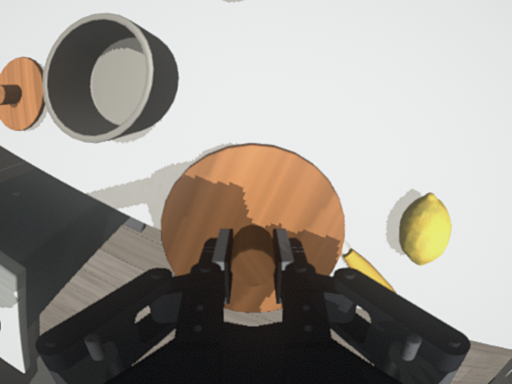

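The lid is held level, knob at (252,255). The large jar's outer rim spans columns 44–153 and rows 15–141. I'll fit it.

```bash
python3 - <<'E'
from h import *
c=ctrl.calibration("wrist"); im=cv2.imread("pics/w3.png")
print(circle([plane("wrist",p,80,c) for p in [(44,75),(60,35),(90,16),(122,18),(146,42),(153,75),(145,108),(125,132),(100,141),(70,130),(52,108)]]))
print("held",lid(c,im,(250,190),19+114))
print("medium",lid(c,im,(35,80)))
togo(472,-268,310)
E
```

```text
(array([ 473.6, -269.2,   48.1]), np.float64(1.2))
held (array([ 434.5, -416.5,   52. ]), np.float64(0.65))
medium (array([ 418.4, -140.7,   41. ]), np.float64(0.7))
tool-axes [  97.7 -118.4    0.7] y-axis [ 0.428 -0.904 -0.002]
```

To row units: 98 mm is 0.098, -117 mm is -0.117.

Request:
send_path(
  motion=[
    [0.012,-0.015,0,0,0,0],
    [0.032,-0.038,0,0,0,0],
    [0.052,-0.062,0,0,0,0],
    [0.072,-0.085,0,0,0,0],
    [0.09,-0.107,0,0,0,0],
    [0.098,-0.117,0,0,0,0],
    [0.098,-0.117,0,0,0,0],
    [0.098,-0.117,0,0,0,0],
  ],
)

```text
time_s: 4.6
eef_pos: [472.9, -270.1, 311.3]
ee_rot: [-0.0, 0.976, 0.219, -0.0]
force: [0.3, 0.1, -0.5]
grip_width: 0.242
grip_force: 39.3
```

Request:
send_path(
  motion=[
    [0,0,0.01,0,0,0],
    [0,0,0.025,0,0,0],
    [0,0,0.025,0,0,0],
    [0,0,0.025,0,0,0],
  ],
)

```text
time_s: 5.0
eef_pos: [472.8, -270.0, 286.4]
ee_rot: [-0.0, 0.976, 0.219, -0.0]
force: [-0.6, -0.4, -0.3]
grip_width: 0.24
grip_force: 39.3
```

```bash
python3 - <<'E'
from h import *
c,im=snap("wrist","w4"); s=ctrl.sense(); print(s["eef_pos"])
L=[project((473.5+50*np.cos(t),-269+50*np.sin(t),80),c) for t in np.linspace(0,6.28,60)]
cv2.polylines(im,[np.array(L).round().astype(int)],True,(0,255,0),1); cv2.imwrite("pics/w4o.png",im)
print(lid(c,im,(250,190),19+s["eef_pos"][2]-197.2))
E
```

```text
[ 472.9425793  -269.87767815  286.86878658]
(array([ 473. , -269.5,   51.8]), np.float64(0.23))
```

View pics/w4o.png

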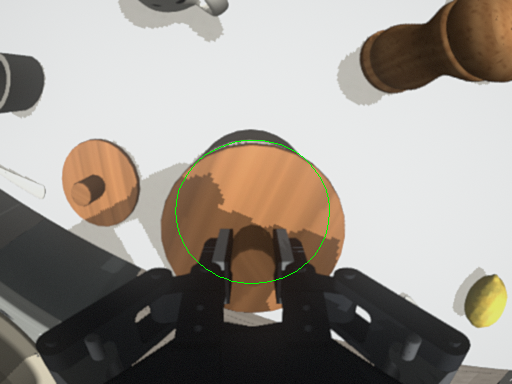

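The projected rim (green) matches the visible sliver of rim at (250,143), so the lid is centred. Lowering it now.

Request:
send_path(
  motion=[
    [0,0,0.006,0,0,0],
    [0,0,0.012,0,0,0],
    [0,0,0.016,0,0,0],
    [0,0,0.019,0,0,0],
    [0,0,0.02,0,0,0],
    [0,0,0.02,0,0,0],
  ],
)

```text
time_s: 5.65
eef_pos: [473.0, -269.2, 267.0]
ee_rot: [-0.0, 0.976, 0.22, -0.0]
force: [-2.4, 1.4, 3.8]
grip_width: 0.24
grip_force: 39.6
```

To row units: -60 mm is -0.06, -10 mm is -0.01.

Request:
send_path(
  motion=[
    [0,0,0,0,0,0],
    [0,0,0,0,0,0],
    [0,0,0,0,0,0],
    [0,0,0,0,0,0],
    [0,0,-0.01,0,0,0],
    [0,0,-0.03,0,0,0],
    [0,0,-0.06,0,0,0],
    [0,0,-0.06,0,0,0],
  ],
  finger_gap=1.0,
)

```text
time_s: 6.45
eef_pos: [473.5, -269.6, 331.0]
ee_rot: [0.003, 0.976, 0.22, 0.002]
force: [-0.2, -0.2, -0.1]
grip_width: 1.003
grip_force: 0.0
```

Request:
send_path(
  motion=[
    [0.001,-0.03,0,0,0,0],
    [0.003,-0.07,0,0,0,0],
    [0.004,-0.105,0,0,0,0],
    [0.006,-0.14,0,0,0,0],
    [0.006,-0.14,0.02,0,0,0],
    [0.006,-0.14,0.06,0,0,0],
    [0.006,-0.14,0.067,0,0,0],
    [0.006,-0.14,0.067,0,0,0],
  ],
  finger_gap=1.0,
)

```text
time_s: 7.25
eef_pos: [418.4, -140.3, 259.4]
ee_rot: [-0.001, 0.976, 0.22, -0.001]
force: [-0.0, 0.4, 1.3]
grip_width: 1.003
grip_force: 0.0
```

```bash
python3 - <<'E'
from h import *
import time
c,im=snap("wrist","w5"); s=ctrl.sense(); p=s["eef_pos"]; print(p, lid(c,im,(250,190)),project([p[0],p[1],49],c)); 
E
```

```text
[ 418.7130357  -140.54653377  260.42592905] (array([ 418.3, -137.5,   40.8]), np.float64(0.12)) [253.96052618 216.81544981]
```

View pics/w5.png

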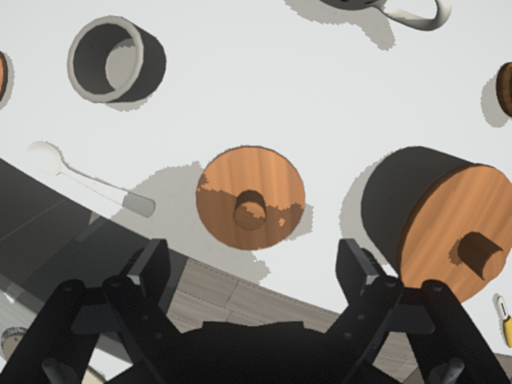

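The medium lid's knob top is at (250,210), 3 mm from the grip axis. The large lid looks flat on its jar, at the right of the image. I'll correct by 3 mm and grip.

To row units: 63 mm is 0.063, -3 mm is -0.003.

Request:
send_path(
  motion=[
    [0.001,-0.003,0.02,0,0,0],
    [0.001,-0.003,0.04,0,0,0],
    [0.001,-0.003,0.055,0,0,0],
    [0.001,-0.003,0.063,0,0,0],
    [0.001,-0.003,0.063,0,0,0],
    [0.001,-0.003,0.063,0,0,0],
  ],
  finger_gap=1.0,
  squeeze=40,
)

```text
time_s: 7.9
eef_pos: [418.4, -137.4, 197.7]
ee_rot: [0.001, 0.976, 0.22, 0.001]
force: [0.1, 0.5, -0.5]
grip_width: 1.003
grip_force: 0.0
```

Request:
send_path(
  motion=[
    [0,0,0,0,0,0],
    [0,0,0,0,0,0],
    [0,0,0,0,0,0],
    [0,0,0,0,0,0],
    [0,0,0,0,0,0],
    [0,0,0,0,0,0],
    [0,0,0,0,0,0],
    [0,0,0,0,0,0],
  ],
  finger_gap=0.0,
  squeeze=40,
)

```text
time_s: 8.7
eef_pos: [418.1, -137.1, 196.9]
ee_rot: [0.0, 0.976, 0.22, 0.0]
force: [-1.0, -0.5, 5.8]
grip_width: 0.245
grip_force: 39.1
```

Request:
send_path(
  motion=[
    [0,0,-0.008,0,0,0],
    [0,0,-0.025,0,0,0],
    [0,0,-0.05,0,0,0],
    [0,0,-0.08,0,0,0],
    [0,0,-0.11,0,0,0],
    [0,0,-0.14,0,0,0],
    [0,0,-0.15,0,0,0],
    [0,0,-0.15,0,0,0],
  ],
)

```text
time_s: 9.5
eef_pos: [418.0, -137.1, 347.5]
ee_rot: [0.001, 0.976, 0.22, 0.001]
force: [0.3, -0.5, -1.7]
grip_width: 0.242
grip_force: 39.3
```

```bash
python3 - <<'E'
from h import *
togo(430,250,350)
E
```

```text
tool-axes [ 176.7 -344.6   -2.9] y-axis [ 0.429 -0.904  0.002]
```

To row units: 42 mm is 0.042, -286 mm is -0.286.

Request:
send_path(
  motion=[
    [0.008,-0.016,0,0,0,0],
    [0.022,-0.045,0,0,0,0],
    [0.042,-0.085,0,0,0,0],
    [0.062,-0.125,0,0,0,0],
    [0.082,-0.165,0,0,0,0],
    [0.102,-0.206,0,0,0,0],
    [0.122,-0.246,0,0,0,0],
    [0.142,-0.286,0,0,0,0],
  ],
)

```text
time_s: 10.3
eef_pos: [423.2, 184.0, 345.1]
ee_rot: [-0.0, 0.976, 0.22, -0.001]
force: [0.7, -0.2, 0.2]
grip_width: 0.241
grip_force: 39.3
```

Request:
send_path(
  motion=[
    [0.018,-0.037,0,0,0,0],
    [0.03,-0.062,0,0,0,0],
    [0.038,-0.078,0,0,0,0],
    [0.038,-0.078,0,0,0,0],
    [0.038,-0.078,0,0,0,0],
    [0.038,-0.078,0,0,0,0],
  ],
)

```text
time_s: 10.9
eef_pos: [424.8, 268.1, 346.0]
ee_rot: [0.0, 0.976, 0.219, -0.001]
force: [0.8, -0.1, 0.4]
grip_width: 0.237
grip_force: 39.3
```

```bash
python3 - <<'E'
from h import *
c,im=snap("wrist","w6"); s=ctrl.sense(); p=s["eef_pos"]; print(p,s["joints"].round(2), lid(c,im,(250,200),19+p[2]-197)); 
E
```

```text
[424.84225413 268.07091549 346.26432892] [ 0.33  0.32  1.65 -0.    1.17  1.46] (array([446.9, 266.9,  58.7]), np.float64(2.72))
```

View pics/w6.png

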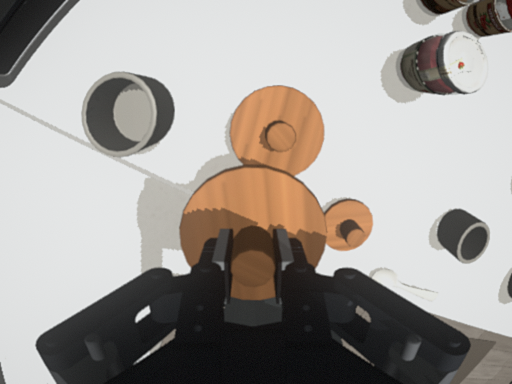

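The medium jar's outer rim spans columns 83–157 and rows 72–156. The closed jar is at (277,130), the small lid at (348,225) and the small jar rim at (472,242).

```bash
python3 - <<'E'
from h import *
c=ctrl.calibration("wrist")
P=[(83,112),(95,84),(122,72),(147,82),(157,110),(148,140),(122,156),(97,145)]
f,e=circle([plane("wrist",p,68,c) for p in P]); print(f,e)
im=cv2.imread("pics/w6.png"); L=[project((f[0]+39*np.cos(t),f[1]+39*np.sin(t),68),c) for t in np.linspace(0,6.28,60)]
cv2.polylines(im,[np.array(L).round().astype(int)],True,(0,255,0),1); cv2.imwrite("pics/w6o.png",cv2.resize(im[40:190,40:240],None,fx=3,fy=3))
togo(f[0],f[1],346)
print("small lid knob",plane("wrist",(354,237),49,c),"small jar",plane("wrist",(473,243),56,c))
E
```

```text
[436.  404.6  37.5] 0.56
tool-axes [  68.4 -118.7    0.2] y-axis [ 0.427 -0.904  0.   ]
small lid knob [416.7 148.1] small jar [473.8  -7.7]
```

View pics/w6o.png

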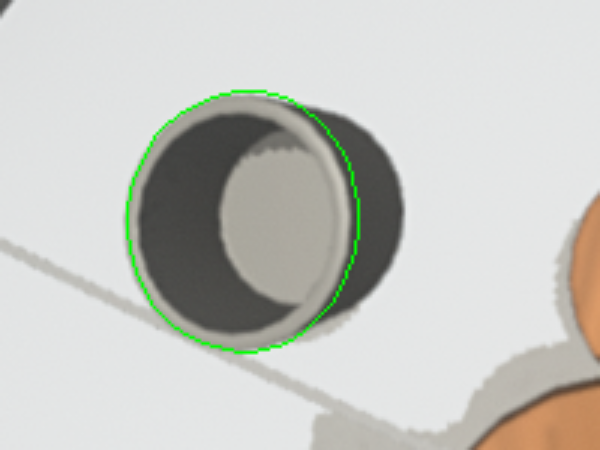

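Request:
send_path(
  motion=[
    [0.008,-0.015,0,0,0,0],
    [0.024,-0.042,0,0,0,0],
    [0.042,-0.072,0,0,0,0],
    [0.058,-0.1,0,0,0,0],
    [0.068,-0.119,0,0,0,0],
    [0.068,-0.119,0,0,0,0],
    [0.068,-0.119,0.01,0,0,0],
    [0.068,-0.119,0.03,0,0,0],
  ],
)

```text
time_s: 11.75
eef_pos: [435.6, 404.4, 317.0]
ee_rot: [-0.0, 0.976, 0.219, 0.001]
force: [0.8, -0.6, -0.5]
grip_width: 0.24
grip_force: 39.3
```

Request:
send_path(
  motion=[
    [0,0,0.015,0,0,0],
    [0,0,0.03,0,0,0],
    [0,0,0.036,0,0,0],
    [0,0,0.036,0,0,0],
    [0,0,0.036,0,0,0],
  ],
)

```text
time_s: 12.25
eef_pos: [435.5, 405.1, 281.3]
ee_rot: [-0.0, 0.976, 0.219, 0.0]
force: [0.4, -0.7, -1.1]
grip_width: 0.243
grip_force: 39.3
```

```bash
python3 - <<'E'
from h import *
c,im=snap("wrist","w7"); s=ctrl.sense(); p=s["eef_pos"]; print(p,lid(c,im,(250,200),19+p[2]-197))
L=[project((436+39*np.cos(t),404.6+39*np.sin(t),68),c) for t in np.linspace(0,6.28,60)]
cv2.polylines(im,[np.array(L).round().astype(int)],True,(0,255,0),1); cv2.imwrite("pics/w7o.png",cv2.resize(im[80:340,120:400],None,fx=2,fy=2))
E
```

```text
[435.42203157 405.29583285 281.44699795] (array([435.8, 405.5,  40.8]), np.float64(0.23))
```

View pics/w7o.png

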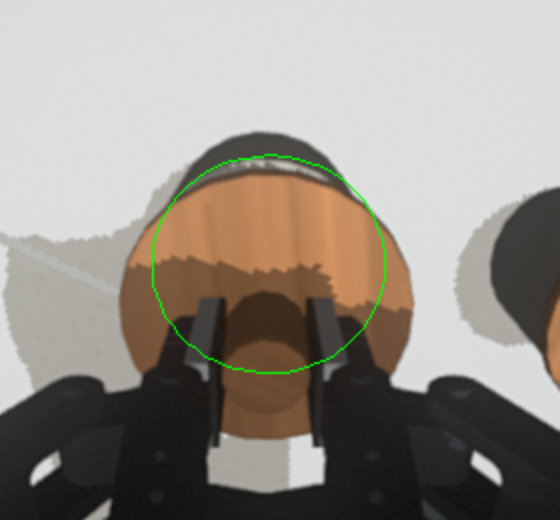

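The rim sliver at the top of the crop lines up with the green circle to about 1–2 mm. Lowering and releasing.

To row units: 26 mm is 0.026, 8 mm is 0.008.

Request:
send_path(
  motion=[
    [0,0,0.008,0,0,0],
    [0,0,0.015,0,0,0],
    [0,0,0.02,0,0,0],
    [0,0,0.024,0,0,0],
    [0,0,0.026,0,0,0],
    [0,0,0.026,0,0,0],
    [0,0,0.026,0,0,0],
  ],
)

```text
time_s: 13.0
eef_pos: [435.2, 405.6, 255.0]
ee_rot: [-0.0, 0.976, 0.22, 0.0]
force: [-1.6, -1.6, 3.0]
grip_width: 0.247
grip_force: 39.6
```

To row units: -80 mm is -0.08, -40 mm is -0.04.

Request:
send_path(
  motion=[
    [0,0,0,0,0,0],
    [0,0,0,0,0,0],
    [0,0,0,0,0,0],
    [0,0,0,0,0,0],
    [0,0,-0.01,0,0,0],
    [0,0,-0.04,0,0,0],
    [0,0,-0.08,0,0,0],
    [0,0,-0.08,0,0,0],
  ],
  finger_gap=1.0,
)

```text
time_s: 13.8
eef_pos: [435.6, 406.0, 340.9]
ee_rot: [-0.002, 0.976, 0.22, 0.005]
force: [0.2, 0.5, -0.2]
grip_width: 1.0
grip_force: 0.0
```

Request:
send_path(
  motion=[
    [-0.02,0.035,0,0,0,0],
    [-0.042,0.075,0,0,0,0],
    [-0.064,0.113,0,0,0,0],
    [-0.086,0.151,0,0,0,0],
    [-0.107,0.188,0,0,0,0],
    [-0.127,0.224,0,0,0,0],
    [-0.127,0.224,0,0,0,0],
    [-0.127,0.224,0.03,0,0,0],
  ],
  finger_gap=1.0,
)

```text
time_s: 14.6
eef_pos: [417.3, 148.2, 307.3]
ee_rot: [0.0, 0.976, 0.219, 0.004]
force: [0.6, 0.7, -0.3]
grip_width: 0.999
grip_force: 0.0
```

Request:
send_path(
  motion=[
    [0,0,0.03,0,0,0],
    [0,0,0.045,0,0,0],
    [0,0,0.045,0,0,0],
    [0,0,0.045,0,0,0],
  ],
  finger_gap=1.0,
)

```text
time_s: 15.0
eef_pos: [416.7, 149.1, 260.3]
ee_rot: [0.0, 0.976, 0.22, 0.0]
force: [-0.5, 0.3, 0.4]
grip_width: 0.997
grip_force: 0.0
```

```bash
python3 - <<'E'
from h import *
c,im=snap("wrist","w8"); s=ctrl.sense(); p=s["eef_pos"]; print(p, lid(c,im,(250,200)),project([p[0],p[1],49],c)); 
E
```

```text
[416.72726707 149.1050974  260.6713426 ] (array([417. , 146.3,  30.9]), np.float64(0.12)) [252.86287195 217.0184839 ]
```

View pics/w8.png

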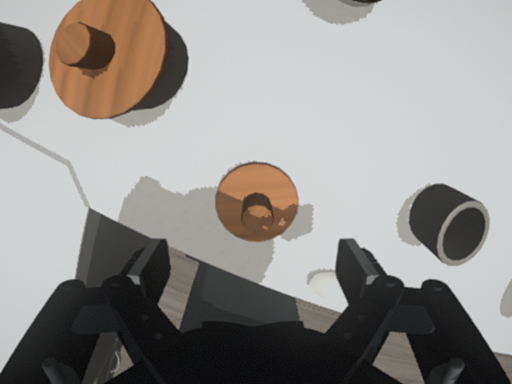

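The small lid's knob top is at (258,215), about 3 mm off the grip axis in tool y. The small jar rim is at (463,233), tilted. I'll correct, grip and lift.

To row units: 63 mm is 0.063, 3 mm is 0.003.

Request:
send_path(
  motion=[
    [-0.001,0.003,0.02,0,0,0],
    [-0.001,0.003,0.04,0,0,0],
    [-0.001,0.003,0.055,0,0,0],
    [-0.001,0.003,0.063,0,0,0],
    [-0.001,0.003,0.063,0,0,0],
    [-0.001,0.003,0.063,0,0,0],
  ],
  finger_gap=1.0,
  squeeze=40,
)

```text
time_s: 15.65
eef_pos: [417.1, 145.7, 197.5]
ee_rot: [0.0, 0.976, 0.22, 0.001]
force: [-0.7, -0.9, 0.2]
grip_width: 1.001
grip_force: 0.0
```

Request:
send_path(
  motion=[
    [0,0,0,0,0,0],
    [0,0,0,0,0,0],
    [0,0,0,0,0,0],
    [0,0,0,0,0,0],
    [0,0,0,0,0,0],
    [0,0,0,0,0,0],
    [0,0,0,0,0,0],
    [0,0,0,0,0,0],
  ],
  finger_gap=0.0,
  squeeze=40,
)

```text
time_s: 16.45
eef_pos: [416.9, 145.6, 196.9]
ee_rot: [0.0, 0.976, 0.22, 0.0]
force: [-1.1, 0.5, 6.0]
grip_width: 0.243
grip_force: 39.1
```

Request:
send_path(
  motion=[
    [0,0,-0.008,0,0,0],
    [0,0,-0.025,0,0,0],
    [0,0,-0.05,0,0,0],
    [0,0,-0.08,0,0,0],
    [0,0,-0.105,0,0,0],
    [0,0,-0.12,0,0,0],
    [0,0,-0.12,0,0,0],
    [0,0,-0.12,0,0,0],
  ],
)

```text
time_s: 17.25
eef_pos: [416.5, 145.6, 316.3]
ee_rot: [-0.0, 0.976, 0.22, -0.0]
force: [0.1, -0.3, -1.4]
grip_width: 0.241
grip_force: 39.2
```

```bash
python3 - <<'E'
from h import *
togo(440,40,317)
E
```

```text
tool-axes [-24.  105.4  -0.7] y-axis [ 0.428 -0.904 -0.   ]
```

To row units: 131 mm is 0.131, -86 mm is -0.086.

Request:
send_path(
  motion=[
    [-0.01,0.015,0,0,0,0],
    [-0.03,0.045,0,0,0,0],
    [-0.05,0.076,0,0,0,0],
    [-0.07,0.107,0,0,0,0],
    [-0.086,0.131,0,0,0,0],
    [-0.086,0.131,0,0,0,0],
    [-0.086,0.131,0,0,0,0],
    [-0.086,0.131,0,0,0,0],
  ],
)

```text
time_s: 18.05
eef_pos: [395.2, -9.0, 316.2]
ee_rot: [-0.0, 0.976, 0.22, -0.001]
force: [-0.3, -0.1, -0.2]
grip_width: 0.248
grip_force: 39.3
```

```bash
python3 - <<'E'
from h import *
c,im=snap("wrist","w9"); print(ctrl.sense()["eef_pos"])
cv2.imwrite("pics/w9c.png",cv2.resize(im[0:260,180:440],None,fx=2,fy=2))
E
```

```text
[395.21167034  -8.84782579 316.28932214]
```

View pics/w9c.png

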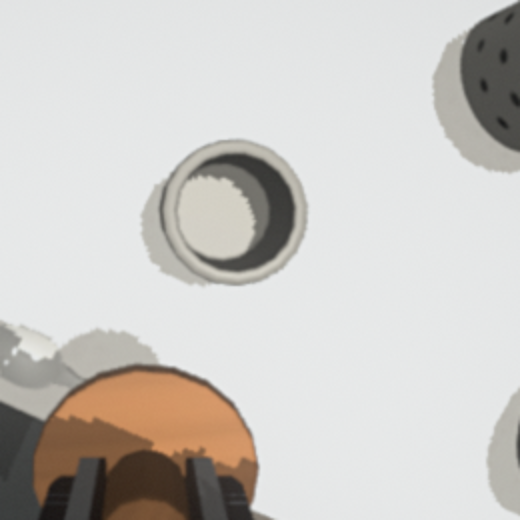

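In the crop the small jar's rim runs from column 162 to 306 and row 139 to 285. That puts its centre at full-frame pixel (297,106).

```bash
python3 - <<'E'
from h import *
c=ctrl.calibration("wrist"); im=cv2.imread("pics/w9.png")
P=[(180+u/2,v/2) for u,v in [(162,212),(306,212),(234,139),(234,285)]]
f=circle([plane("wrist",p,56,c) for p in P])[0]; s=ctrl.sense()["eef_pos"]
h,e=lid(c,im,(255,200),19+s[2]-197); print(f,h,e,s)
togo(*(s[:2]+f[:2]-h[:2]),316)
togo(f[0],f[1],316)
E
```

```text
[473.9  -9.4  28.4] [395.1  -8.2  31.2] 0.26 [395.21167034  -8.84782579 316.28932214]
tool-axes [70.6 34.9  0.2] y-axis [ 0.43  -0.903 -0.001]
tool-axes [70.8 34.3  0.2] y-axis [ 0.43  -0.903 -0.001]
```

My 14 views are used up, so from here I'll rely on force readings and numeric fits.

Request:
send_path(
  motion=[
    [0.015,0.007,0,0,0,0],
    [0.035,0.017,0,0,0,0],
    [0.055,0.027,0,0,0,0],
    [0.071,0.034,0,0,0,0],
    [0.071,0.034,0,0,0,0],
    [0.071,0.034,0.015,0,0,0],
    [0.071,0.034,0.035,0,0,0],
    [0.071,0.034,0.048,0,0,0],
  ],
)

```text
time_s: 18.9
eef_pos: [473.0, -9.1, 267.5]
ee_rot: [-0.0, 0.975, 0.22, -0.001]
force: [0.6, 0.3, -1.0]
grip_width: 0.242
grip_force: 39.3
```

Request:
send_path(
  motion=[
    [0,0,0,0,0,0],
    [0,0,0,0,0,0],
    [0,0,0.008,0,0,0],
    [0,0,0.015,0,0,0],
    [0,0,0.021,0,0,0],
    [0,0,0.025,0,0,0],
    [0,0,0.025,0,0,0],
    [0,0,0.025,0,0,0],
  ],
)

```text
time_s: 19.7
eef_pos: [474.0, -9.9, 243.6]
ee_rot: [-0.0, 0.976, 0.22, -0.0]
force: [0.9, -0.3, -0.5]
grip_width: 0.238
grip_force: 39.3
```

To row units: 1 mm is 0.001, 1.5 mm is 0.0015.

Request:
send_path(
  motion=[
    [0,0,0.001,0,0,0],
    [0,0,0.0015,0,0,0],
    [0,0,0.0015,0,0,0],
  ],
)

```text
time_s: 20.0
eef_pos: [474.1, -9.9, 242.9]
ee_rot: [0.0, 0.976, 0.22, 0.0]
force: [-2.3, 0.5, 8.6]
grip_width: 0.247
grip_force: 40.1
```

Contact came at the seated height. I'll release, retreat upward and check.

To row units: -120 mm is -0.12, -80 mm is -0.08.

Request:
send_path(
  motion=[
    [0,0,0,0,0,0],
    [0,0,0,0,0,0],
    [0,0,0,0,0,0],
    [0,0,0,0,0,0],
    [0,0,-0.01,0,0,0],
    [0,0,-0.04,0,0,0],
    [0,0,-0.08,0,0,0],
    [0,0,-0.12,0,0,0],
  ],
  finger_gap=1.0,
)

```text
time_s: 20.8
eef_pos: [473.6, -9.8, 364.3]
ee_rot: [-0.0, 0.976, 0.22, -0.0]
force: [0.9, -0.4, -0.2]
grip_width: 1.003
grip_force: 0.0
```

Request:
send_path(
  motion=[
    [0,0,-0.02,0,0,0],
    [0,0,-0.02,0,0,0],
    [0,0,-0.02,0,0,0],
    [0,0,-0.02,0,0,0],
  ],
  finger_gap=1.0,
)

```text
time_s: 21.2
eef_pos: [473.7, -9.9, 381.2]
ee_rot: [-0.001, 0.976, 0.22, -0.001]
force: [0.3, 0.7, -0.3]
grip_width: 0.999
grip_force: 0.0
```

```bash
python3 - <<'E'
from h import *
from scipy.optimize import least_squares
c,im=snap("wrist","w10"); print("small",lid(c,im,project((474,-9.5,65),c),65))
# flatness/seat check in both fixed cameras: wooden blob vs predicted seated lid silhouette (disc+knob)
def pp(P,c):
    v=rot(c["attitude"]).inv().apply(np.array(P)-c["position"]); return c["fx"]*v[:,:2]/v[:,2:]+[c["cx"],c["cy"]]
a=np.linspace(0,2*np.pi,60); C=np.c_[np.cos(a),np.sin(a),0*a]
for n in ("scene","side"):
    c,im=snap(n,n+"9"); hsv=cv2.cvtColor(im,cv2.COLOR_BGR2HSV); m=cv2.inRange(hsv,(3,90,40),(20,255,255))
    for nm,x,y,h,r in (("S",474,-9.5,56,32),("M",436,405,68,42),("L",473.5,-269,80,53)):
        q=np.zeros_like(m)
        for rr,z0,z1 in ((r,h,h+9),(11,h+9,h+39)):
            H=np.vstack([C*[rr,rr,1]+[x,y,z] for z in (z0,z1)]); cv2.fillConvexPoly(q,cv2.convexHull(pp(H,c).round().astype(np.int32)),255)
        box=cv2.dilate(q,np.ones((13,13))); mm=m&box
        ys,xs=np.nonzero(mm); yq,xq=np.nonzero(q)
        print(n,nm,"IoU",round((mm&q>0).sum()/((mm|q)>0).sum(),2),"seen box",(xs.min(),xs.max(),ys.min(),ys.max()) if len(xs) else None,"pred",(xq.min(),xq.max(),yq.min(),yq.max()))
E
```

```text
small (array([474.6,  -9.5,  30.8]), np.float64(0.2))
scene S IoU 0.6 seen box (np.int64(247), np.int64(262), np.int64(181), np.int64(195)) pred (np.int64(245), np.int64(264), np.int64(180), np.int64(196))
scene M IoU 0.71 seen box (np.int64(142), np.int64(162), np.int64(156), np.int64(171)) pred (np.int64(140), np.int64(164), np.int64(156), np.int64(172))
scene L IoU 0.79 seen box (np.int64(311), np.int64(342), np.int64(194), np.int64(213)) pred (np.int64(310), np.int64(344), np.int64(192), np.int64(214))
side S IoU 0.5 seen box (np.int64(248), np.int64(264), np.int64(186), np.int64(200)) pred (np.int64(247), np.int64(266), np.int64(185), np.int64(201))
side M IoU 0.66 seen box (np.int64(117), np.int64(142), np.int64(199), np.int64(216)) pred (np.int64(117), np.int64(144), np.int64(197), np.int64(217))
side L IoU 0.63 seen box (np.int64(316), np.int64(345), np.int64(167), np.int64(190)) pred (np.int64(315), np.int64(346), np.int64(173), np.int64(192))
```

All three silhouettes match the predicted seated poses. Handing in.

```bash
python3 -c "
from rig import ctrl
print(ctrl.finish_job())"
```

```text
the job is handed in; nothing more can be done
None
```

I put all three lids on their matching jars and handed the job in at about 21 s; contact forces, lowering heights and camera fits all agree that the lids are seated, though the hand-in returned no verdict.

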